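# Hang a rinsed mixing paddle to drip dry

## Task

The wide wooden mixing paddle has been rinsed and must drip dry. First pull the white drip tray all the way out from under the sloping draining board, then hang the wide paddle by its eye on the thick peg, right down against the board, with its blade pointing down the slope over the tray. Leave the narrow paddle, the jars, the bottles, the beaker and the yellow bin where they are.

Things in the scene. Friction and masses are not known exactly. Their poses are not given: they have to be found in the camera images.
- board: grey draining board on a fixed stand, 180 mm wide; its upper face rises along board +x (away from the robot) at 30 degrees to the level, 165 mm long along the slope. Its lower edge is 110 mm above the origin, which is on the table; x level, y along the lower edge, z up. Two pegs stand on it side by side, about 90 mm apart; which is left or right changes
- peg_thick: steel peg 24 mm in diameter fixed on the draining board, square to its slope: its axis leans 30 degrees from vertical towards -x and ends, tapered, 45 mm from the slope. Origin: where the axis meets the slope, 125 mm up from the lower edge. Axes as the board's (z straight up)
- peg_thick_tip (a point): end of the thick peg's axis
- peg_thin: steel peg 12 mm in diameter fixed on the draining board, square to its slope: its axis leans 30 degrees from vertical towards -x and ends, tapered, 45 mm from the slope. Origin: where the axis meets the slope, 125 mm up from the lower edge. Axes as the board's (z straight up)
- tray (a joint): how far the white plastic drip tray (130 x 150 mm, 38 mm high) is pulled out from under the board towards the board's -x, in m: 0 pushed in, 0.07 all the way out at the stop; about 2 N moves it, and it stays where it is left
- tray_fin (a point): top of the middle of the tray's upright pull fin, which juts forward from the middle of the tray's front: 12 mm thick across the board's y, 46 mm long along its x, reaching from 13 to 55 mm above the table. This point is at 55 mm. It moves with the tray
- wide_paddle: loose wooden paddle, 198 mm long, lying flat. Origin: underside, mid handle; x towards the blade, z up. Eye: ring 54 mm outside, 34 mm inside diameter, 12 mm thick, centre at x = -75 mm. Handle: 22 mm wide, 18 mm thick, x = -50 to 32 mm. Blade: 66 mm wide, 8 mm thick, x = 31 to 96 mm. Undersides flush at z = 0
- wide_paddle_eye (a point): centre of the wide paddle's eye, 6 mm above the underside
- wide_paddle_tip (a point): middle of the wide paddle's blade end, 171 mm from the eye centre, 4 mm above the underside
- narrow_paddle: loose wooden paddle of the same make, to be left alone: 190 mm long, eye 38 mm outside and 20 mm inside, handle 18 mm wide, blade 32 mm wide. Frame as the wide paddle's. The two lie side by side; which is where changes
- white_jar: loose white jar with black lid, 72 mm diameter, 100 mm high; origin under its centre
- dark_jar: loose black jar with white lid, 68 mm diameter, 90 mm high; origin under its centre
- dye_bottle: loose green squeeze bottle with a nozzle, 54 mm diameter, 150 mm high; origin under its centre
- grey_bottle: loose grey squeeze bottle with a nozzle, 54 mm diameter, 150 mm high; origin under its centre
- beaker: loose clear beaker, 80 mm diameter, 100 mm high; origin under its centre
- parts_bin: loose yellow open bin, 180 x 110 mm, 70 mm high; origin under its centre
There are look-alikes about, which are no part of the job. What is shaped like the wide_paddle but black or purple is not meant.

How it is judged (in metres and radians):
On the way, in this order (a step that is already met when the one before it is completed fails the run):
1. the drip tray is pulled out at least 60 of its 70 mm (value of joint tray above 0.06 m), for 0.1 s.
2. the wide paddle's eye is down the thick peg: its centre within 14 mm of the peg's foot (distance between wide_paddle_eye and peg_thick below 0.014 m), for 0.2 s.
At the end, for the whole second after the job is handed in: The drip tray is out by at least 60 of its 70 mm; the wide paddle hangs at rest on the thick peg, eye centre within 14 mm of the peg's foot, with the blade end down the slope: in the peg frame at least 125 mm towards -x, at least 65 mm below the peg's foot and no more than 70 mm to either side (value of joint tray above 0.06 m and distance between wide_paddle_eye and peg_thick below 0.014 m and x of wide_paddle_tip in the frame of peg_thick below -0.125 m and z of wide_paddle_tip in the frame of peg_thick below -0.065 m and y of wide_paddle_tip in the frame of peg_thick between -0.07 and 0.07 m and linear speed of wide_paddle below 0.02 m/s); the robot touches nothing.
It fails at once if the narrow paddle is moved more than 30 mm (distance of narrow_paddle from where it was at the start of the episode above 0.03 m).
It fails at once if a jar, bottle, the beaker or the yellow bin is moved more than 30 mm or tipped over (distance of any of white_jar, dark_jar, dye_bottle, grey_bottle, beaker, parts_bin from where it was at the start of the episode above 0.03 m or angle between any of white_jar, dark_jar, dye_bottle, grey_bottle, beaker, parts_bin's own z axis and vertical above 0.6 rad).
It also fails if it takes over 48 s, if anything falls off the work surface, if the arm or the gripper's body presses on something with over 40 N, if the wrist force passes 120 N, or if a joint passes its speed limit or range.

## Robot

A 6-joint arm with a two-finger parallel gripper is mounted at the origin on the work surface. World frame = base frame: x ahead of the robot, y to its left, z up, the work surface at z = 0. Lengths are in mm, angles in rad, forces in N, time in s.
With the tool pointing down it reaches from about 350 to 875 mm from the base axis. Payload 15.5 kg.
Tool frame: the origin (TCP) lies on the centre line of the jaws, within the pads' length; the fingertips stand arm.tips_ahead ahead of it and the grasp point (between the pads) lies 2 mm behind it (arm.tips_ahead is the distance from the TCP to the fingertips, in mm); z points along the fingers, y is the line along which they close (so a half turn about z gives the same grasp; the last joint's range is limited). The gripper opens to 85 mm and grips with 20 to 120 N. Pads are 22 mm wide; open, the fingers measure 114 mm over their backs; the gripper's body (76 mm by 85 mm) begins 54 mm behind the grasp point. The pads swing forward as they close: fully open they stand 13 mm farther back than shut.
Start: joints at [-1.214, 0.494, 1.345, -0, 1.302, -0.096], TCP at [273.429, -562.017, 248.277] pointing down, gripper open.
Joint ranges: [-2.91, 2.91], [-0.82, 2.16], [0.22, 2.67], [-1.22, 4.37], [0.12, 2.79], [-3.08, 3.08]. Speed limits (rad/s): [1.89, 1.89, 2.57, 3.01, 3.01, 3.01].

## Interface

Orientations are given as [roll, pitch, yaw] about the fixed x, y, z axes, in that order (R = Rz(yaw) Ry(pitch) Rx(roll)).
In Python, from cell import monitor, read_camera, get_calibration, arm, boxes_of, regions_of, place_of gives the robot as it stands. The module is installed in compiled form; this text tells all that it offers.
- The arm moves only by the tool arm_command, never from a script. Its argument "increments" is a list of rows, each a list of 7 numbers: the shift along the tool's x, y, z each as a share of 150 mm, from -1 to 1, then the turn, a rotation vector about the tool's x, y, z each as a share of pi/4 rad, from -1 to 1, then the opening, from 0 (shut) to 1 (fully open). A call has exactly 8 rows; each row is the pose to reach, as a shift and turn from the pose commanded when the call began, along the tool's axes at that moment; what a row does not reach only later rows make up. A row lasts 1/10 s, in which the tool goes at most 50 mm and 8.59 degrees, less where a joint would pass 70% of its speed; a pose out of reach is approached as far as the arm can. A call with a number of a shift or a turn outside -1 to 1 is refused whole. A call with a gripper value outside its range is refused whole. The fingers move at their own pace and stop on an object; "grip_force" is the grip in N (left out, the last holds). Time passes only in rows, so rows that repeat a pose let the fingers close, or fill a call up. It gives the time, the measured TCP pose, the force, the opening and the grip force at its end, in the units of the state.
- monitor.observe(): the state, without advancing time (a new reading comes with each control period).
- read_camera(name): name is "scene" or "top" or "wrist"; returns the picture (480x640x3 uint8, blue, green, red); there is no depth.
- get_calibration(name): a dict with "K" (3x3 intrinsics, pixels), "xyz" and "attitude" of the camera in the world; the wrist camera has in their place "T_tool_cam" (4x4, takes a point from camera to tool coordinates, whose origin is the TCP and whose axes are the flange's). Camera axes: x right, y down, z forward; pixel columns grow to the right and rows downward; lengths in mm; the calibration is good to about 2 mm. A picture is of the moment at which its call begins: read the wrist's pose just before it. get_calibration takes no time and is no camera call.
- arm.close_job(): hands the job in; it is judged then, once.
Trained networks look in the newest picture that a camera, given by its name, has taken for a name from the list of things; names that differ only in an ending like _2 or _b are one class to them, and where a whole thing is asked for, a point or a joint stands for the part that bears it (a point fixed in the world has none). Each returns a list of dicts, best first, with "score" (0 to 1); they miss things now and then, are a little off and sometimes report something else, mostly with a low value. They report only what shows in the picture. A call takes as long as a camera call. They do not tell look-alikes from the thing itself.
- boxes_of(camera, thing): "at" ([row, column] in pixels, amid what is visible of it).
- regions_of(camera, thing): "region" (480x640 bool, what is visible of it) and "at" ([row, column] in pixels, amid what is visible of it).
- place_of(camera, thing): "at" ([row, column] in pixels: a listed point, or the origin of a listed thing).
The state is a dict: "clock": time; "joint_positions": joint angles; "qd": joint speeds; "joint_efforts": joint torques, N m; "eef_pos": TCP position; "tool_rot": TCP orientation; "ft_force": force on the tool from outside, world axes, zero at the start; "wrist_torque": the same for the moment, N m; "gripper_width": finger opening in mm; "grasp_force": force on a finger pad.
Only numpy, scipy, OpenCV 4.12 (cv2) and the standard library are available. Lean on these libraries where they do the work, as an engineer would, in place of code of your own. Each camera call takes 0.05 s, during which the arm holds its last target. There are 200 camera calls.

## Working session

There is one attempt and no reset: what is moved stays moved. The work goes in short steps, Python scripts to look and compute and a tool call to move; the robot and the scene stay as the last step left them, time stands still between calls to the robot, and variables do not carry over. Pictures are saved under pics/ and viewed, at most 10 in all, crops included, and the job is handed in when it is done.

Besides the shell and the picture viewer there is one more tool, called after "Request:" as name(argument=value, ...) on one line, values as JSON. arm_command: Moves the arm, as the interface text tells. Shift numbers are shares of 150 mm and turn numbers shares of pi/4 rad, none past 1 either way. Its arguments: {"type":"object","properties":{"increments":{"type":"array","items":{"type":"array","items":{"type":"number","minimum":-1,"maximum":1}}},"grip_force":{"type":"number"}},"required":["increments"]}

```bash
mkdir -p pics; cat > h.py <<'E'
import numpy as np, cv2
from cell import *
from scipy.spatial.transform import Rotation as R
def cam(n):
    c=get_calibration(n);K=np.array(c["K"],float)
    if n=="wrist":
        s=monitor.observe();T=np.eye(4);T[:3,:3]=R.from_euler('xyz',s["tool_rot"]).as_matrix();T[:3,3]=s["eef_pos"]
        T=T@np.array(c["T_tool_cam"]);return K,T[:3,:3],T[:3,3]
    a=np.array(c["attitude"],float)
    Rm=a if a.shape==(3,3) else R.from_euler('xyz',a).as_matrix()
    return K,Rm,np.array(c["xyz"],float)
def ray(C,at):
    K,Rm,t=C;d=Rm@np.linalg.inv(K)@[at[1],at[0],1];return t,d/np.linalg.norm(d)
def onz(C,at,z):
    t,d=ray(C,at);return t+d*(z-t[2])/d[2]
def proj(C,p):
    K,Rm,t=C;q=K@(Rm.T@(np.array(p)-t));return q[:2]/q[2]
def tri(obs):
    A=np.zeros((3,3));b=np.zeros(3)
    for t,d in obs:
        P=np.eye(3)-np.outer(d,d);A+=P;b+=P@t
    return np.linalg.solve(A,b)
def rel(p):  # world point -> tool coords, shares
    s=monitor.observe();M=R.from_euler('xyz',s["tool_rot"]).as_matrix();return M.T@(np.array(p)-s["eef_pos"])
E
python3 - <<'E'
from h import *
print(monitor.observe()); print(get_calibration("top")); print(get_calibration("wrist")["T_tool_cam"],arm.tips_ahead)
for n in ("scene","top"):
    im=read_camera(n);cv2.imwrite(f"pics/{n}0.png",im)
    C=cam(n)
    for th in ("peg_thick","peg_thick_tip","peg_thin","tray_fin","wide_paddle","wide_paddle_eye","wide_paddle_tip","narrow_paddle","board"):
        for r in place_of(n,th)[:3]:
            print(n,th,round(r["score"],2),np.round(r["at"],1),onz(C,r["at"],6 if "paddle" in th else 55).round(1))
E
```

```text
{'clock': 0.0, 'joint_positions': array([-1.21349132e+00,  4.94171850e-01,  1.34611397e+00,  1.65675445e-05,
        1.30249308e+00, -9.55062660e-02]), 'qd': array([-1.31977965e-03,  1.86163370e-03,  8.89066012e-05, -7.44329414e-04,
       -6.80377358e-04, -5.46831355e-04]), 'joint_efforts': array([-1.10510809e-03, -8.82160091e+01, -3.83869314e+01, -1.60379259e-04,
        1.00335773e-02, -2.59087676e-05]), 'eef_pos': array([ 273.3234618 , -561.70300822,  247.71309931]), 'tool_rot': array([-3.14041334e+00, -1.29018596e-04,  4.52806796e-01]), 'ft_force': array([-0.15126184, -0.26111534, -0.51414981]), 'wrist_torque': array([-0.01568099,  0.05282953,  0.04518321]), 'grasp_force': 0.0, 'gripper_width': 85.61669320718956}
{'K': array([[591.03793124,   0.        , 338.11620283],
       [  0.        , 591.03793124, 238.21671855],
       [  0.        ,   0.        ,   1.        ]]), 'xyz': array([ 3.01840149e+02, -7.97760654e-01,  1.71471656e+03]), 'attitude': array([-3.02403934,  0.00766368, -1.59077211])}
[[-5.78636199e-04 -9.64515241e-01 -2.64026544e-01  6.71160468e+01]
 [ 9.99999696e-01
[... 1297 characters left out ...]
 165.2  55. ]
top tray_fin 0.72 [232.4 294.9] [517.2 130.1  55. ]
top tray_fin 0.46 [216.3 295.4] [563.3 128.1  55. ]
top wide_paddle 0.8 [288.7 362.3] [356.  -58.5   6. ]
top wide_paddle 0.75 [270.7 479.9] [ 400.9 -399.1    6. ]
top wide_paddle 0.72 [243.2 467.7] [ 481.4 -367.6    6. ]
top wide_paddle_eye 0.84 [219.7 459.7] [ 550.8 -347.5    6. ]
top wide_paddle_eye 0.56 [354.8 438.9] [ 164.4 -271.4    6. ]
top wide_paddle_tip 0.87 [305.1 389.6] [ 307.5 -135.7    6. ]
top wide_paddle_tip 0.81 [274.2 478.9] [ 390.9 -395.8    6. ]
top narrow_paddle 0.98 [247.6 414.5] [ 471.8 -212.9    6. ]
top narrow_paddle 0.5 [234.8 201.1] [522.3 407.9   6. ]
top board 0.63 [216.6 296.8] [562.4 124.1  55. ]
```

View pics/top0.png

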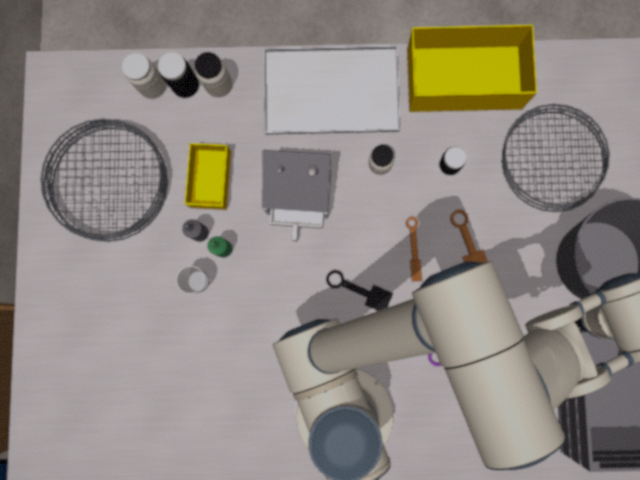

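View pics/scene0.png

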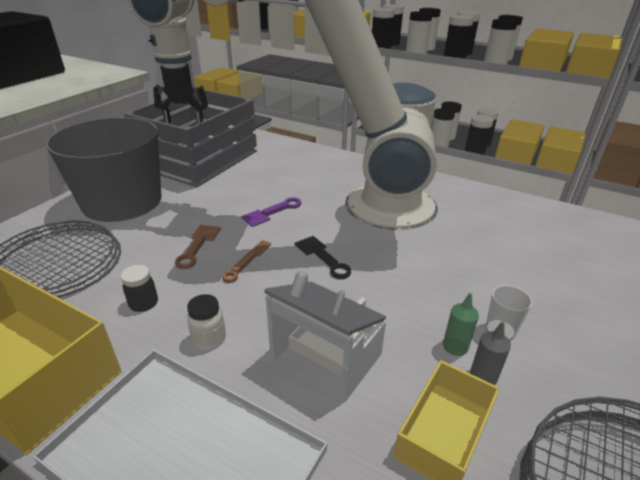

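The top picture shows the wide brown paddle with its eye at about (219,459) (row, column) and its blade partly under the arm. The narrow brown one is at column 415, the black look-alike at (288,360), and a purple one is near the arm. The board faces the robot, with the thick peg on the right at (170,313) and the fin at (232,295). The scene picture agrees. Moving towards the fin.

Request:
arm_command(increments=[[1,-1,0,0,0,0.58,1],[1,-1,0,0,0,0.58,1],[1,-1,0,0,0,0.58,1],[1,-1,0,0,0,0.58,1],[1,-1,0,0,0,0.58,1],[1,-1,0,0,0,0.58,1],[1,-1,0,0,0,0.58,1],[1,-1,0,0,0,0.58,1]])

```text
clock: 1.8
eef_pos: [342.5, -362.8, 248.3]
tool_rot: [3.141, -0.0, -0.003]
ft_force: [0.3, -0.7, -0.6]
gripper_width: 85.6
grasp_force: 0.0
```

Request:
arm_command(increments=[[0.4,-1,0,0,0,0,1],[0.4,-1,0,0,0,0,1],[0.4,-1,0,0,0,0,1],[0.4,-1,0,0,0,0,1],[0.4,-1,0,0,0,0,1],[0.4,-1,0,0,0,0,1],[0.4,-1,0,0,0,0,1],[0.4,-1,0,0,0,0,1]])

```text
clock: 2.6
eef_pos: [402.8, -212.9, 248.2]
tool_rot: [3.141, 0.0, -0.005]
ft_force: [-0.8, 0.3, -0.1]
gripper_width: 86.0
grasp_force: 0.0
```

Request:
arm_command(increments=[[0.2,-1,-0.3,0,0,0,1],[0.2,-1,-0.3,0,0,0,1],[0.2,-1,-0.3,0,0,0,1],[0.2,-1,-0.3,0,0,0,1],[0.2,-1,-0.3,0,0,0,1],[0.2,-1,-0.3,0,0,0,1],[0.2,-1,-0.3,0,0,0,1],[0.2,-1,-0.3,0,0,0,1]])

```text
clock: 3.4
eef_pos: [433.2, -62.9, 292.9]
tool_rot: [-3.142, 0.001, -0.005]
ft_force: [-0.2, 0.6, 0.2]
gripper_width: 85.3
grasp_force: 0.0
```

Request:
arm_command(increments=[[0.2,-1,0,0,0,0,1],[0.2,-1,0,0,0,0,1],[0.2,-1,0,0,0,0,1],[0.2,-1,0,0,0,0,1],[0.2,-1,0,0,0,0,1],[0.2,-1,0,0,0,0,1],[0.2,-1,0,0,0,0,1],[0.2,-1,0,0,0,0,1]])

```text
clock: 4.2
eef_pos: [463.9, 87.0, 293.3]
tool_rot: [3.141, -0.0, -0.005]
ft_force: [-0.2, -0.1, 0.3]
gripper_width: 85.5
grasp_force: 0.0
```

```bash
python3 - <<'E'
from h import *
s=monitor.observe();print(s["clock"],s["eef_pos"],s["tool_rot"])
C=cam("wrist");im=read_camera("wrist");cv2.imwrite("pics/w1.png",im)
Ct=cam("top");it=read_camera("top");cv2.imwrite("pics/top1.png",it)
for n,c in (("wrist",C),("top",Ct)):
  for th in ("peg_thick","peg_thick_tip","peg_thin","tray_fin","board")+(("wide_paddle","wide_paddle_eye","wide_paddle_tip") if n=="top" else ()):
    for r in place_of(n,th)[:2]:
        print(n,th,round(r["score"],2),np.round(r["at"],1),[onz(c,r["at"],z).round(1)[:2] for z in (6,55,110,172,211)])
E
```

```text
4.2 [463.91718907  87.00018476 293.32525025] [ 3.14149102e+00 -5.03798170e-05 -4.65309193e-03]
wrist peg_thick 0.39 [269.8  10.8] [array([389.4, 413.8]), array([406.2, 374.9]), array([425.1, 331.3]), array([446.4, 282.1]), array([459.8, 251.2])]
wrist tray_fin 0.83 [144.1 268.1] [array([517. , 137.5]), array([518.7, 131.4]), array([520.6, 124.6]), array([522.7, 117. ]), array([524. , 112.2])]
wrist board 0.79 [ 85.7 276.2] [array([570.3, 127.8]), array([565.6, 122.9]), array([560.4, 117.4]), array([554.6, 111.2]), array([550.9, 107.3])]
top peg_thick 0.57 [169.9 311.4] [array([708.6,  83.1]), array([696.9,  80.7]), array([683.8,  78. ]), array([669.1,  74.9]), array([659.8,  73. ])]
top peg_thick_tip 0.66 [175.6 308.5] [array([691.6,  91.9]), array([680.4,  89.2]), array([667.9,  86.2]), array([653.7,  82.9]), array([644.8,  80.8])]
top peg_thin 0.58 [166.3 279.8] [array([721.5, 176.3]), array([709.4, 171.3]), array([695.9, 165.6]), array([680.7, 159.1]), array([671.1, 155.1])]
top tray_fin 0.34 [279. 200.] [array([393.4, 410.1]), array([390.8, 398.3]), array([387.9, 385.1]), array([
[... 612 characters left out ...]
 array([ 474.1, -339.3]), array([ 469.8, -330.7])]
top wide_paddle_eye 0.92 [276.7 335.2] [array([392.1,  18.9]), array([389.5,  18.4]), array([386.6,  17.7]), array([383.3,  17. ]), array([381.3,  16.6])]
top wide_paddle_eye 0.91 [355.3 437.9] [array([ 163.1, -268.5]), array([ 167. , -260.8]), array([ 171.5, -252.2]), array([ 176.5, -242.5]), array([ 179.7, -236.4])]
top wide_paddle_tip 0.72 [242.1 466.8] [array([ 484.7, -365.1]), array([ 479.5, -354.7]), array([ 473.6, -343. ]), array([ 466.9, -329.8]), array([ 462.8, -321.4])]
top wide_paddle_tip 0.69 [276.2 481.3] [array([ 385. , -402.4]), array([ 382.6, -390.9]), array([ 379.9, -377.9]), array([ 376.9, -363.4]), array([ 375. , -354.2])]
```

View pics/w1.png

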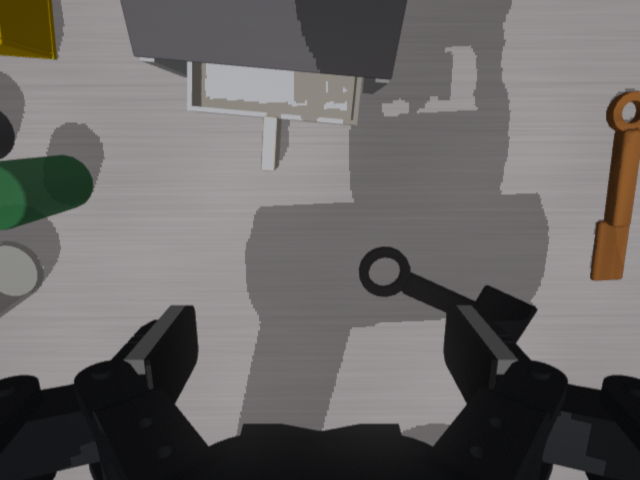

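The wrist picture shows the fin from about (118,271) to (168,268) (row, column), the tray front, and the board's lower edge from (57,135) to (81,392). The black look-alike is well clear of the tray's path.

```bash
python3 - <<'E'
from h import *
C=cam("wrist")
a=onz(C,(57,135),110);b=onz(C,(81,392),110);print(a,b,np.linalg.norm(a-b),"yaw",np.arctan2(*(a-b)[:2])*-1)
f=onz(C,(118,271),55);g=onz(C,(168,268),55);print(f,g,np.linalg.norm(f-g))
p=onz(C,(110,190),38);q=onz(C,(124,357),38);print(p,q,np.linalg.norm(p-q),-np.arctan2(*(p-q)[:2]))
m=(onz(C,(144,268),55));print(m,rel(m))
E
```

```text
[579.24207568 215.58226227 110.        ] [563.15884816  37.69525159 110.        ] 178.6125941191241 yaw -0.09016744599192149
[539.96561615 129.50096338  55.        ] [498.32449814 133.56006727  55.        ] 41.838487462230596
[547.3354509  202.32710296  38.        ] [535.04043907  55.47647487  38.        ] 147.36442680006826 -0.0835297993452043
[518.63955178 132.81347854  55.        ] [ 54.63367607 -44.76340785 238.2665927 ]
```

Request:
arm_command(increments=[[0.34,-0.3,0.3,0,0,0.106,1],[0.34,-0.3,0.6,0,0,0.106,1],[0.34,-0.3,1,0,0,0.106,1],[0.34,-0.3,1,0,0,0.106,1],[0.34,-0.3,1,0,0,0.106,1],[0.34,-0.3,1,0,0,0.106,0.6],[0.34,-0.3,1,0,0,0.106,0.6],[0.34,-0.3,1,0,0,0.106,0.6]])

```text
clock: 5.75
eef_pos: [515.9, 133.0, 145.0]
tool_rot: [-3.141, -0.003, -0.086]
ft_force: [-0.2, 0.2, 0.7]
gripper_width: 51.2
grasp_force: 0.0
```

```bash
python3 - <<'E'
from h import *
s=monitor.observe();print(s["eef_pos"],s["tool_rot"],s["gripper_width"],arm.tips_ahead)
C=cam("wrist");im=read_camera("wrist");cv2.imwrite("pics/w2.png",im)
for r in place_of("wrist","tray_fin")[:2]: print(r["score"],r["at"],onz(C,r["at"],55),rel(onz(C,r["at"],55)))
print(proj(C,[519,131.5,55]))
E
```

```text
[515.9142831  133.02909552 145.03409754] [-3.14089703e+00 -2.91278097e-03 -8.61652966e-02] 51.169590165268225 17.0
0.58 [252.6, 322.2] [518.32797329 131.83515261  55.        ] [ 2.60268542  0.97211581 89.55573517]
[322.70846312 251.3686311 ]
```

View pics/w2.png

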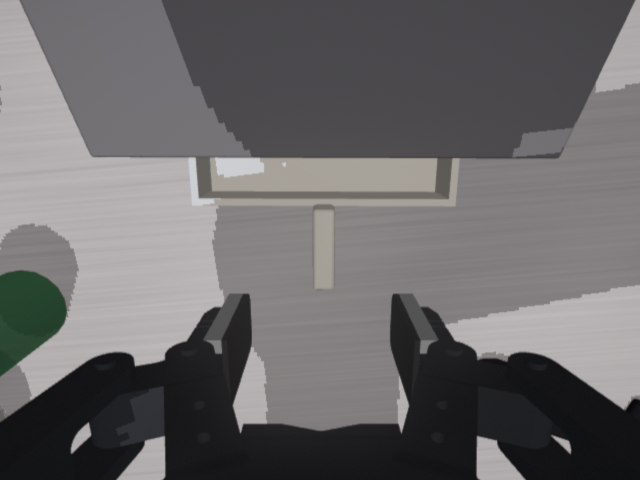

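The fin, rows 205–288 at column 323, is centred between the pads and the board edge is level in the view, so I descend and grip.

Request:
arm_command(increments=[[0,0,0.3,0,0,0,0.6],[0,0,0.6,0,0,0,0.6],[0,0,0.69,0,0,0,0.6],[0,0,0.69,0,0,0,0.3],[0,0,0.69,0,0,0,0],[0,0,0.69,0,0,0,0],[0,0,0.69,0,0,0,0],[0,0,0.69,0,0,0,0]], grip_force=40)

```text
clock: 6.65
eef_pos: [515.5, 131.8, 41.3]
tool_rot: [3.14, -0.002, -0.086]
ft_force: [-1.0, -18.1, 0.3]
gripper_width: 11.5
grasp_force: 43.2
```

Request:
arm_command(increments=[[-0.05,0,0,0,0,0,0],[-0.12,0,0,0,0,0,0],[-0.2,0,0,0,0,0,0],[-0.28,0,0,0,0,0,0],[-0.36,0,0,0,0,0,0],[-0.42,0,0,0,0,0,0],[-0.46,0,0,0,0,0,0],[-0.465,0,0,0,0,0,0]])

```text
clock: 7.45
eef_pos: [446.4, 138.0, 41.3]
tool_rot: [3.141, -0.003, -0.085]
ft_force: [4.2, -24.2, -1.4]
gripper_width: 11.5
grasp_force: 43.0
```

```bash
python3 - <<'E'
from h import *
print(arm.tips_ahead)
C=cam("wrist");im=read_camera("wrist");cv2.imwrite("pics/w3.png",im)
E
```

```text
17.0
```

View pics/w3.png

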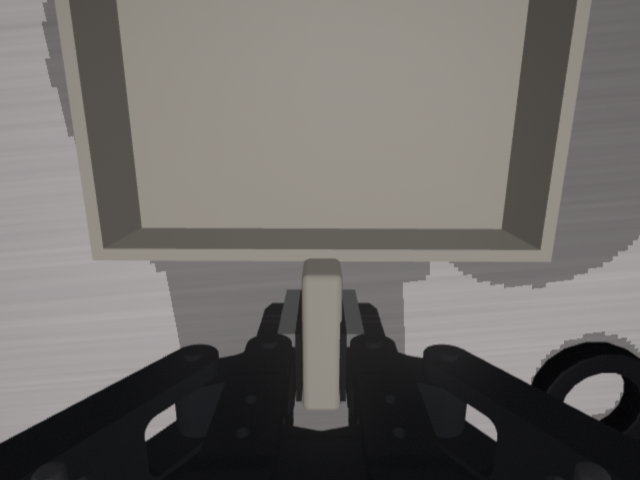

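The tray moved out with the fin: the TCP shifted 69 mm and the fin is still between the pads. Releasing and going up for a look at the pegs.

Request:
arm_command(increments=[[0,0,0,0,0,0,0.5],[0,0,0,0,0,0,0.5],[0,0,0,0,0,0,0.5],[0,0,-0.3,0,0,0,0.5],[0,0,-0.6,0,0,0,0.5],[0,0,-1,0,0,0,0.5],[0,0,-1,0,0,0,0.5],[0,0,-1,0,0,0,0.5]])

```text
clock: 8.3
eef_pos: [446.6, 139.3, 191.9]
tool_rot: [-3.14, -0.004, -0.086]
ft_force: [-0.5, -0.2, -1.5]
gripper_width: 42.5
grasp_force: 0.0
```

Request:
arm_command(increments=[[0,0,-1,0,0,0,1],[0,0,-1,0,0,0,1],[0.5,0.1,-1,0,0,0,1],[0.5,0.1,-1,0,0,0,1],[0.5,0.1,-1,0,0,0,1],[0.5,0.1,-1,0,0,0,1],[0.5,0.1,-1,0,0,0,1],[0.5,0.1,-1,0,0,0,1]])

```text
clock: 9.1
eef_pos: [517.9, 117.9, 338.6]
tool_rot: [3.141, 0.002, -0.086]
ft_force: [0.3, -0.1, -0.4]
gripper_width: 85.2
grasp_force: 0.0
```

```bash
python3 - <<'E'
from h import *
s=monitor.observe();print(s["clock"],s["eef_pos"],s["tool_rot"])
C=cam("wrist");im=read_camera("wrist");cv2.imwrite("pics/w4.png",im)
for th in ("peg_thick","peg_thick_tip","peg_thin","tray_fin"):
    for r in place_of("wrist",th)[:2]:
        print(th,round(r["score"],2),np.round(r["at"],1),[onz(C,r["at"],z).round(1)[:2] for z in (55,172.5,211.5)])
E
```

```text
9.1 [517.92772873 117.85313902 338.60039188] [ 3.14122342e+00  2.29495278e-03 -8.55583923e-02]
peg_thin 0.26 [264.8 307. ] [array([449.2, 137.6]), array([488.3, 130.3]), array([501.3, 127.8])]
tray_fin 0.63 [262.7 307.4] [array([451.5, 137. ]), array([489.9, 129.8]), array([502.7, 127.4])]
```

View pics/w4.png

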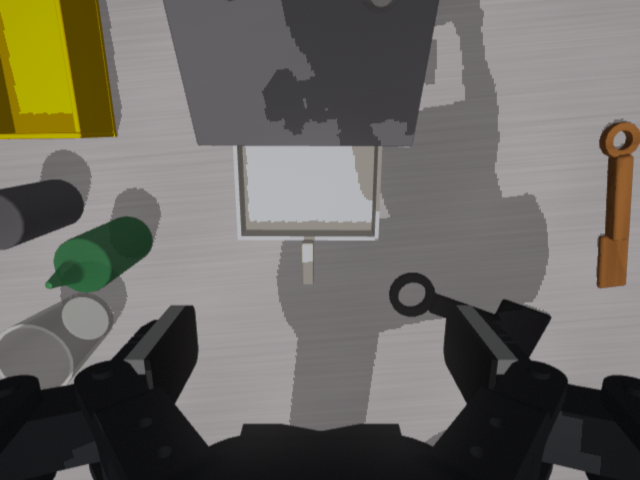

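The tray is out: the fin is at (262,307), about x = 451 mm. Pegs are just above the top edge of the picture, so I go 110 mm further forward.

Request:
arm_command(increments=[[0.7,0.1,-0.2,0,0,0,1],[0.7,0.1,-0.2,0,0,0,1],[0.7,0.1,-0.2,0,0,0,1],[0.7,0.1,-0.2,0,0,0,1],[0.7,0.1,-0.2,0,0,0,1],[0.7,0.1,-0.2,0,0,0,1],[0.7,0.1,-0.2,0,0,0,1],[0.7,0.1,-0.2,0,0,0,1]])

```text
clock: 10.15
eef_pos: [621.7, 93.9, 370.0]
tool_rot: [-3.142, -0.0, -0.086]
ft_force: [0.5, -1.5, 0.2]
gripper_width: 85.2
grasp_force: 0.0
```

```bash
python3 - <<'E'
from h import *
s=monitor.observe();print(s["clock"],s["eef_pos"],s["tool_rot"])
C=cam("wrist");im=read_camera("wrist");cv2.imwrite("pics/w5.png",im)
for th in ("peg_thick","peg_thick_tip","peg_thin","tray_fin"):
    for r in place_of("wrist",th)[:2]:
        print(th,round(r["score"],2),np.round(r["at"],1),[onz(C,r["at"],z).round(1)[:2] for z in (55,172.5,211.5)])
E
```

```text
10.15 [621.74361618  93.92313283 370.00730191] [-3.14153010e+00 -1.16276028e-04 -8.55952863e-02]
peg_thick 0.61 [146.7 345.4] [array([668.6,  63.8]), array([674. ,  70.3]), array([675.7,  72.4])]
peg_thick_tip 0.82 [181.6 346.5] [array([632.4,  65.2]), array([647.4,  71.3]), array([652.4,  73.3])]
peg_thick_tip 0.18 [142.2 236.2] [array([682.8, 176.2]), array([684.4, 152.7]), array([684.9, 144.9])]
peg_thin 0.6 [142.9 232.3] [array([682.5, 180.3]), array([684.2, 155.7]), array([684.7, 147.5])]
tray_fin 0.84 [340.3 296.8] [array([451. , 136.6]), array([514.4, 123.7]), array([535.5, 119.4])]
```

View pics/w5.png

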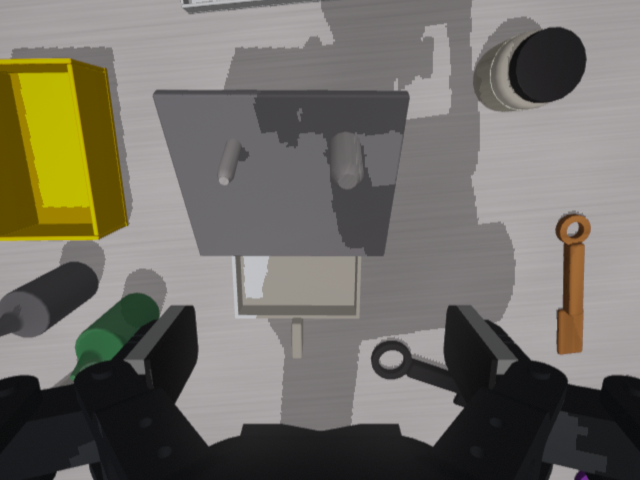

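The thick peg, tip at (182,346), is on the right of the board and the thin one, at (143,232), on the left. Now to the wide paddle.

Request:
arm_command(increments=[[-0.25,1,0.1,0,0,0,1],[-0.25,1,0.1,0,0,0,1],[-0.25,1,0.1,0,0,0,1],[-0.25,1,0.1,0,0,0,1],[-0.25,1,0.1,0,0,0,1],[-0.25,1,0.1,0,0,0,1],[-0.25,1,0.1,0,0,0,1],[-0.25,1,0.1,0,0,0,1]])

```text
clock: 11.2
eef_pos: [572.4, -51.5, 354.8]
tool_rot: [-3.141, -0.0, -0.084]
ft_force: [-0.3, 0.2, -0.1]
gripper_width: 85.2
grasp_force: 0.0
```

Request:
arm_command(increments=[[-0.25,1,0.2,0,0,0,1],[-0.25,1,0.2,0,0,0,1],[-0.25,1,0.2,0,0,0,1],[-0.25,1,0.2,0,0,0,1],[-0.25,1,0.2,0,0,0,1],[-0.25,1,0.2,0,0,0,1],[-0.25,1,0.2,0,0,0,1],[-0.25,1,0.2,0,0,0,1]])

```text
clock: 12.0
eef_pos: [522.4, -197.6, 325.0]
tool_rot: [3.142, -0.0, -0.084]
ft_force: [0.0, 1.0, 0.5]
gripper_width: 85.6
grasp_force: 0.0
```

Request:
arm_command(increments=[[-0.25,1,0.3,0,0,-0.5,1],[-0.25,1,0.3,0,0,-0.5,1],[-0.25,1,0.3,0,0,-0.5,1],[-0.25,1,0.3,0,0,-0.5,1],[-0.25,1,0.3,0,0,-0.5,1],[-0.25,1,0.3,0,0,-0.5,1],[-0.25,1,0.3,0,0,-0.5,1],[-0.25,1,0.3,0,0,-0.5,1]])

```text
clock: 12.8
eef_pos: [472.2, -344.0, 280.2]
tool_rot: [3.141, -0.0, 0.308]
ft_force: [-0.5, -0.6, -0.1]
gripper_width: 85.7
grasp_force: 0.0
```

```bash
python3 - <<'E'
from h import *
s=monitor.observe();print(s["clock"],s["eef_pos"],s["tool_rot"])
C=cam("wrist");im=read_camera("wrist");cv2.imwrite("pics/w6.png",im)
for th,z in (("wide_paddle",0),("wide_paddle_eye",6),("wide_paddle_tip",4)):
    for r in place_of("wrist",th)[:2]:
        p=onz(C,r["at"],z);print(th,round(r["score"],2),np.round(r["at"],1),p.round(1),rel(p).round(1))
for r in regions_of("wrist","wide_paddle")[:2]:
    m=r["region"];ys,xs=np.nonzero(m)
    P=np.array([onz(C,(y,x),8)[:2] for y,x in zip(ys[::3],xs[::3])]);c=P.mean(0);w,v=np.linalg.eigh(np.cov(P.T));print(r["score"],c,v[:,1],np.ptp(P@v[:,1]),np.ptp(P@v[:,0]))
E
```

```text
12.8 [ 472.22112843 -344.00731954  280.24061919] [ 3.14113272e+00 -4.26955306e-04  3.08066169e-01]
wide_paddle 0.76 [193.4 346.1] [ 485.5 -366.7    0. ] [  5.9  25.3 280.1]
wide_paddle 0.72 [223.    5.6] [353.7 -50.2   0. ] [ -23.8 -316.3  280. ]
wide_paddle_eye 0.79 [118.  349.1] [ 553.6 -346.4    6. ] [ 77.2  26.5 274.1]
wide_paddle_tip 0.82 [286.2  78.8] [ 310.4 -132.7    4. ] [ -89.9 -250.9  275.9]
wide_paddle_tip 0.62 [286.5 345.8] [ 393.9 -396.8    4. ] [-90.2  26.1 276. ]
0.71 [332.94175155 -98.90333758] [0.38238162 0.92400449] 103.18885135033976 68.50460483440713
```

View pics/w6.png

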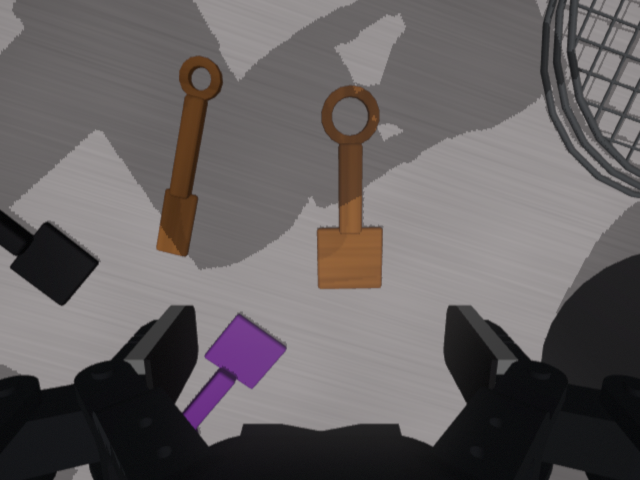

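The wide brown paddle is upright in the view with eye at (118,349), blade end at (287,348), and the narrow one well to the left. Descending on the handle.

Request:
arm_command(increments=[[0.03,0.17,0.3,0,0,0,0.6],[0.03,0.17,0.6,0,0,0,0.6],[0.03,0.17,1,0,0,0,0.6],[0.03,0.17,1,0,0,0,0.6],[0.03,0.17,1,0,0,0,0.6],[0.03,0.17,1,0,0,0,0.6],[0.03,0.17,1,0,0,0,0.6],[0.03,0.17,1,0,0,0,0.6]])

```text
clock: 13.85
eef_pos: [484.3, -368.6, 131.8]
tool_rot: [3.139, -0.002, 0.307]
ft_force: [-1.0, -0.6, -0.4]
gripper_width: 51.1
grasp_force: 0.0
```

```bash
python3 - <<'E'
from h import *
s=monitor.observe();print(s["clock"],s["eef_pos"],s["tool_rot"])
C=cam("wrist");im=read_camera("wrist");cv2.imwrite("pics/w7.png",im)
for th,z in (("wide_paddle",0),("wide_paddle_eye",6),("wide_paddle_tip",4)):
    for r in place_of("wrist",th)[:1]:
        p=onz(C,r["at"],z);print(th,round(r["score"],2),np.round(r["at"],1),p.round(1),rel(p).round(1))
# board fit from w5 pose
from scipy.optimize import least_squares
T=np.eye(4);T[:3,:3]=R.from_euler('xyz',[-3.14153,-.000116,-.085595]).as_matrix();T[:3,3]=[621.74,93.92,370.0]
c=get_calibration("wrist");T=T@np.array(c["T_tool_cam"]);C5=(np.array(c["K"]),T[:3,:3],T[:3,3])
loc=np.array([[0,90,110],[0,-90,110],[142.9,90,192.5],[142.9,-90,192.5],[108.25-22.5,-45,211.5]]);px=np.array([[199,255],[384,255],[155,93],[408,93],[346.5,181.6]])
def w(v,l):return R.from_euler('z',v[2]).apply(l)+[v[0],v[1],0]
f=lambda v:np.concatenate([proj(C5,w(v,l+np.array([0,v[3] if i==4 else 0,0])))-p for i,(l,p) in enumerate(zip(loc,px))])
r=least_squares(f,[571,126,-.087,0]);print(r.x,r.fun.round(1));v=r.x;print("foot",w(v,[108.25,-45+v[3],172.5]))
E
```

```text
13.85 [ 484.32120401 -368.5650653   131.75018583] [ 3.13890046e+00 -1.53228035e-03  3.06829416e-01]
wide_paddle 0.77 [237.6 317.4] [ 483.8 -367.3    0. ] [ -0.   -1.2 131. ]
wide_paddle_tip 0.93 [371.6 325. ] [ 394.7 -400.9    4. ] [-94.9   4.3 126.4]
[ 5.72045126e+02  1.25846365e+02 -9.03914473e-02 -2.40621242e-01] [ 0.7  0.3  0.3  1.1 -4.  -0.   3.3  1.1  0.  -1.5]
foot [675.76939378  71.01888513 172.5       ]
```

Request:
arm_command(increments=[[0,0,0.3,0,0,0,0.6],[0,0,0.6,0,0,0,0.6],[0,0,0.74,0,0,0,0.6],[0,0,0.74,0,0,0,0.6],[0,0,0.74,0,0,0,0.1],[0,0,0.74,0,0,0,0.1],[0,0,0.74,0,0,0,0.1],[0,0,0.74,0,0,0,0.1]], grip_force=80)

```text
clock: 14.85
eef_pos: [484.2, -368.5, 20.2]
tool_rot: [3.14, -0.001, 0.307]
ft_force: [-0.9, 0.3, 8.1]
gripper_width: 20.2
grasp_force: 79.3
```

Request:
arm_command(increments=[[0,0,0,0,0,0,0],[0,0,-0.1,0,0,0,0],[0,0,-0.3,0,0,0,0],[0,0,-0.6,0,0,0,0],[0,0,-0.9,0,0,0,0],[0,0,-1,0,0,0,0],[0,0,-1,0,0,0,0],[0,0,-1,0,0,0,0]])

```text
clock: 15.65
eef_pos: [483.4, -367.8, 169.4]
tool_rot: [3.141, -0.0, 0.307]
ft_force: [-0.5, -0.5, -1.4]
gripper_width: 19.9
grasp_force: 78.4
```

```bash
python3 - <<'E'
from h import *
s=monitor.observe();print(s["clock"],s["eef_pos"],s["tool_rot"],s["gripper_width"])
im=read_camera("wrist");cv2.imwrite("pics/w8.png",im)
for th in ("wide_paddle_eye","wide_paddle","wide_paddle_tip"):
    for r in place_of("wrist",th)[:2]: print(th,round(r["score"],2),np.round(r["at"],1),rel(onz(cam("wrist"),r["at"],s["eef_pos"][2]-15)).round(1))
E
```

```text
15.65 [ 483.39831399 -367.76994933  169.37012508] [ 3.14104815e+00 -3.63928636e-04  3.06737962e-01] 19.896004462956288
wide_paddle 0.62 [174.7 106.7] [ 52.4 -70.9  13.4]
```

View pics/w8.png

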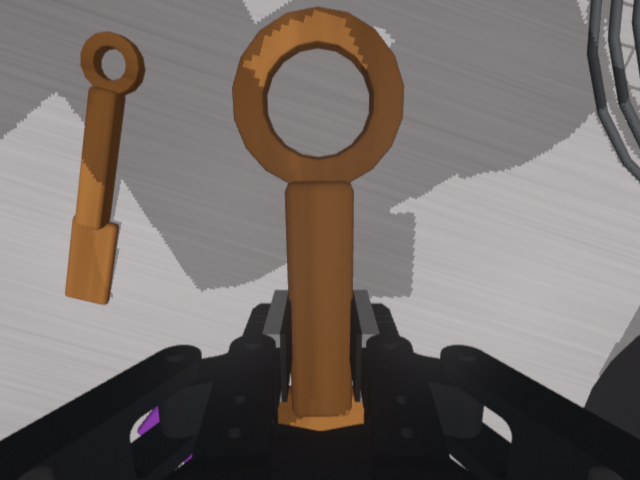

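The eye is held straight ahead of the gripper, its hole spanning columns 267–371 and rows 45–157. I work out the eye in tool coordinates and the poses for hanging.

```bash
cat >> h.py <<'E'
def plan(eye,foot=(675.5,71.0,172.5),yaw=-.088,heights=(70,55,30,8)):
    """poses: tool square to slope, eye centre on the peg axis at heights; shifts/turn from the present pose in shares"""
    s=monitor.observe();M=R.from_euler('xyz',s["tool_rot"]);p=np.array(s["eef_pos"])
    ax=R.from_euler('z',yaw).apply([-.5,0,np.cos(np.pi/6)])
    G=R.from_euler('z',yaw)*R.from_euler('y',-np.pi/6)*R.from_euler('x',np.pi)
    assert np.allclose(G.apply([0,0,1]),-ax)
    rv=(M.inv()*G).as_rotvec()/(np.pi/4)
    for h in heights:
        t=np.array(foot)+ax*h-G.apply(eye)
        print(h,"tcp",t.round(1),"shift",(M.inv().apply(t-p)/150).round(3),"turn",rv.round(3))
E
python3 - <<'E'
from h import *
im=cv2.imread("pics/w8.png");hsv=cv2.cvtColor(im,cv2.COLOR_BGR2HSV)
m=((hsv[...,0]>4)&(hsv[...,0]<20)&(hsv[...,1]>120)).astype(np.uint8)*255
m[:, :200]=0;m[:,420:]=0
cs,h=cv2.findContours(m,cv2.RETR_CCOMP,cv2.CHAIN_APPROX_NONE)
holes=[c for c,k in zip(cs,h[0]) if k[3]>=0 and cv2.contourArea(c)>2000]
e=cv2.fitEllipse(holes[0]);print("hole",e,cv2.boundingRect(holes[0]))
C=cam("wrist");K=C[0];Tt=np.array(get_calibration("wrist")["T_tool_cam"])
def ont(x,y,z):
    d=Tt[:3,:3]@np.linalg.inv(K)@[x,y,1];o=Tt[:3,3];return o+d*(z-o[2])/d[2]
top=max(cs,key=cv2.contourArea);pts=top[:,0,:];up=pts[pts[:,1]<110]
for z in (8,12):
    a=np.array([ont(x,y,z)[:2] for x,y in up])
    A=np.c_[2*a,np.ones(len(a))];q=np.linalg.lstsq(A,(a**2).sum(1),rcond=None)[0]
    print("outer",z,q[:2],"r",np.sqrt(q[2]+q[:2]@q[:2]))
    hp=holes[0][:,0,:];a=np.array([ont(x,y,z)[:2] for x,y in hp]);print("hole x",a[:,0].min(),a[:,0].max(),"y",a[:,1].min(),a[:,1].max())
plan(np.array([74.,0,14.]))
E
```

```text
hole ((317.96014404296875, 102.44363403320312), (104.91578674316406, 110.57467651367188), 178.0726318359375) (265, 47, 106, 112)
outer 8 [75.01580576 -0.49642075] r 25.8404412047478
hole x 58.22463793813308 90.5308299090577 y -16.56449119336766 15.640871390819047
outer 12 [75.25067136 -0.52354385] r 26.615234945161628
hole x 57.956041089333 91.23089435815677 y -17.0733955615139 16.097605075841905
70 tcp [569.8  80.3 208.2] shift [ 1.452 -2.672 -0.267] turn [-0.134  0.66   0.49 ]
55 tcp [577.3  79.7 195.3] shift [ 1.498 -2.653 -0.18 ] turn [-0.134  0.66   0.49 ]
30 tcp [589.7  78.6 173.6] shift [ 1.576 -2.621 -0.036] turn [-0.134  0.66   0.49 ]
8 tcp [600.7  77.6 154.6] shift [ 1.643 -2.592  0.091] turn [-0.134  0.66   0.49 ]
```

Request:
arm_command(increments=[[0.2,-0.2,-0.3,0,0,0,0],[0.4,-0.5,-0.5,0,0,0,0],[0.6,-0.8,-0.7,0,0,0,0],[0.7,-1,-0.7,0,0,0,0],[0.7,-1,-0.7,0,0,0,0],[0.7,-1,-0.7,0,0,0,0],[0.7,-1,-0.7,0,0,0,0],[0.7,-1,-0.7,0,0,0,0]])

```text
clock: 16.65
eef_pos: [537.9, -194.3, 272.9]
tool_rot: [-3.141, 0.001, 0.306]
ft_force: [0.4, -0.4, -2.1]
gripper_width: 20.0
grasp_force: 78.7
```

Request:
arm_command(increments=[[0.1,-0.2,0,-0.02,0.11,0.08,0],[0.2,-0.4,0,-0.045,0.22,0.163,0],[0.3,-0.6,0,-0.067,0.33,0.245,0],[0.4,-0.8,0,-0.09,0.44,0.327,0],[0.5,-1,0,-0.112,0.55,0.41,0],[0.5,-1,0,-0.134,0.66,0.49,0],[0.5,-1,0,-0.134,0.66,0.49,0],[0.5,-1,0,-0.134,0.66,0.49,0]])

```text
clock: 17.45
eef_pos: [564.5, -28.5, 273.4]
tool_rot: [3.139, -0.522, -0.085]
ft_force: [0.1, -0.2, -0.6]
gripper_width: 20.2
grasp_force: 78.8
```

```bash
python3 - <<'E'
from h import *
s=monitor.observe();print(s["clock"],s["eef_pos"],s["tool_rot"],s["gripper_width"])
plan(np.array([75.,-.5,14.]),heights=(80,60,30,8))
E
```

```text
17.45 [564.45489815 -28.53559045 273.42289616] [ 3.13862469 -0.52247695 -0.08543975] 20.150875496783215
80 tcp [563.9  80.3 216.4] shift [-0.246 -0.724  0.295] turn [0.002 0.001 0.003]
60 tcp [573.9  79.5 199.1] shift [-0.246 -0.724  0.428] turn [0.002 0.001 0.003]
30 tcp [588.8  78.1 173.1] shift [-0.246 -0.724  0.628] turn [0.002 0.001 0.003]
8 tcp [599.8  77.2 154.1] shift [-0.246 -0.725  0.775] turn [0.002 0.001 0.003]
```

Request:
arm_command(increments=[[-0.08,-0.2,0,0,0,0,0],[-0.16,-0.4,0.1,0,0,0,0],[-0.246,-0.6,0.2,0,0,0,0],[-0.246,-0.724,0.3,0,0,0,0],[-0.246,-0.724,0.395,0,0,0,0],[-0.246,-0.724,0.395,0,0,0,0],[-0.246,-0.724,0.395,0,0,0,0],[-0.246,-0.724,0.395,0,0,0,0]])

```text
clock: 18.25
eef_pos: [572.2, 79.5, 204.4]
tool_rot: [3.139, -0.526, -0.088]
ft_force: [0.3, 0.2, 0.0]
gripper_width: 20.1
grasp_force: 78.9
```

```bash
python3 - <<'E'
from h import *
s=monitor.observe();print(s["clock"],s["eef_pos"],s["tool_rot"],s["gripper_width"])
plan(np.array([75.,-.5,14.]),heights=(65,30,8))
im=read_camera("wrist");C=cam("wrist")
ax=R.from_euler('z',-.088).apply([-.5,0,.866]);f=np.array([675.5,71,172.5])
print("tip expected",proj(C,f+45*ax),"foot",proj(C,f))
for r in place_of("wrist","peg_thick_tip")[:2]:print(r)
cv2.imwrite("pics/w9.png",im)
E
```

```text
18.25 [572.20819205  79.45610881 204.42983214] [ 3.13925968 -0.52578847 -0.08805451] 20.149854807107943
65 tcp [571.4  79.7 203.4] shift [-0.008 -0.001  0.003] turn [ 0.003 -0.003 -0.   ]
30 tcp [588.8  78.1 173.1] shift [-0.009 -0.002  0.236] turn [ 0.003 -0.003 -0.   ]
8 tcp [599.8  77.2 154.1] shift [-0.009 -0.002  0.383] turn [ 0.003 -0.003 -0.   ]
tip expected [318.46972456 110.06882158] foot [318.67595728 114.44401642]
{'at': [109.5, 319.4], 'score': 0.97}
```

View pics/w9.png

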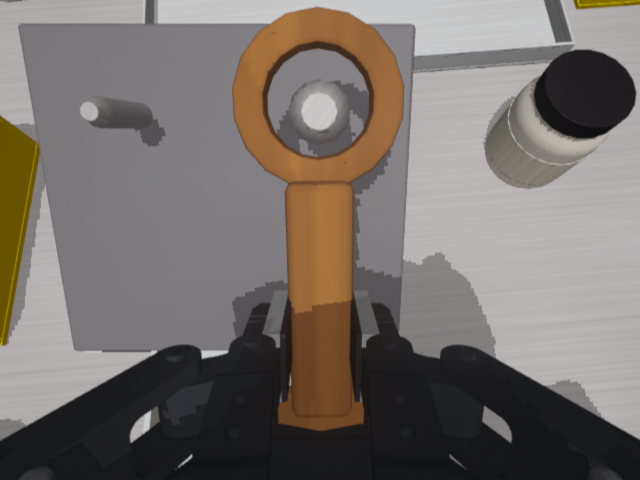

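The thick peg's end shows inside the eye at (110,319), exactly where expected. Lowering along the peg axis.

Request:
arm_command(increments=[[-0.009,0,0.04,0,0,0,0],[-0.009,0,0.08,0,0,0,0],[-0.009,0,0.12,0,0,0,0],[-0.009,0,0.16,0,0,0,0],[-0.009,0,0.2,0,0,0,0],[-0.009,0,0.24,0,0,0,0],[-0.009,0,0.27,0,0,0,0],[-0.009,0,0.3,0,0,0,0]])

```text
clock: 19.15
eef_pos: [593.4, 78.7, 163.8]
tool_rot: [3.14, -0.525, -0.087]
ft_force: [0.2, -0.8, -0.8]
gripper_width: 19.9
grasp_force: 78.9
```

Request:
arm_command(increments=[[0,0,0.015,0,0,0,0],[0,0,0.03,0,0,0,0],[0,0,0.045,0,0,0,0],[0,0,0.055,0,0,0,0],[0,0,0.06,0,0,0,0],[0,0,0.065,0,0,0,0],[0,0,0.07,0,0,0,0],[0,0,0.07,0,0,0,0]])

```text
clock: 19.95
eef_pos: [598.5, 78.2, 155.1]
tool_rot: [3.14, -0.526, -0.087]
ft_force: [0.0, 0.5, -1.0]
gripper_width: 20.1
grasp_force: 78.9
```

```bash
python3 - <<'E'
from h import *
s=monitor.observe();print(s["clock"],s["eef_pos"],s["tool_rot"],s["ft_force"])
plan(np.array([75.,-.5,14.]),heights=(10,6))
im=read_camera("wrist");C=cam("wrist")
for r in place_of("wrist","peg_thick_tip")[:2]:print(r)
cv2.imwrite("pics/w10.png",im)
E
```

```text
19.95 [598.47452092  78.21974716 155.09603325] [ 3.1396445  -0.52551629 -0.08673587] [ 0.00669423  0.46985421 -1.01085197]
10 tcp [598.8  77.3 155.8] shift [ 0.005  0.006 -0.003] turn [ 0.002 -0.002  0.001]
6 tcp [600.8  77.1 152.3] shift [0.005 0.006 0.024] turn [ 0.002 -0.002  0.001]
{'at': [93.6, 321.3], 'score': 0.79}
{'at': [156.6, 557.6], 'score': 0.25}
```

Request:
arm_command(increments=[[0,0,0.007,0,0,0,0],[0,0,0.014,0,0,0,0],[0,0,0.02,0,0,0,0],[0,0,0.02,0,0,0,0],[0,0,0.02,0,0,0,0],[0,0,0.02,0,0,0,0],[0,0,0.02,0,0,0,0],[0,0,0.02,0,0,0,0]])

```text
clock: 20.85
eef_pos: [600.0, 78.1, 152.6]
tool_rot: [3.14, -0.526, -0.087]
ft_force: [-2.5, 0.1, 2.8]
gripper_width: 20.3
grasp_force: 79.4
```

Contact at about 4 N. Releasing and retreating along the peg axis.

Request:
arm_command(increments=[[0,0,0,0,0,0,0.35],[0,0,0,0,0,0,0.4],[0,0,0,0,0,0,0.5],[0,0,0,0,0,0,0.6],[0,0,0,0,0,0,0.6],[0,0,-0.1,0,0,0,0.6],[0,0,-0.3,0,0,0,0.6],[0,0,-0.6,0,0,0,0.6]])

```text
clock: 21.65
eef_pos: [554.3, 82.1, 229.6]
tool_rot: [3.139, -0.522, -0.087]
ft_force: [0.4, -0.1, 1.7]
gripper_width: 51.2
grasp_force: 0.0
```

Request:
arm_command(increments=[[0,0,-0.3,0,0,0,0.6],[0,0,-0.6,0,0,0,0.6],[0,0,-0.6,0,0,0,0.6],[0,0,-0.6,0,0,0,0.6],[0,0,-0.6,0,0,0,0.6],[0,0,-0.6,0,0,0,0.6],[0,0,-0.6,0,0,0,0.6],[0,0,-0.6,0,0,0,0.6]])

```text
clock: 22.45
eef_pos: [510.1, 86.2, 307.5]
tool_rot: [3.139, -0.524, -0.087]
ft_force: [0.1, -0.1, -0.4]
gripper_width: 51.2
grasp_force: 0.0
```

```bash
python3 - <<'E'
from h import *
s=monitor.observe();print(s["clock"],s["eef_pos"],s["ft_force"])
im=read_camera("wrist");C=cam("wrist");cv2.imwrite("pics/w11.png",im)
a=R.from_euler('z',-.088);f=np.array([675.5,71,172.5]);ax=a.apply([-.5,0,.866]);sl=a.apply([.866,0,.5])
print("expect foot/eye",proj(C,f+6*ax),"tip",proj(C,f+4*ax-171*sl))
for th in("wide_paddle_eye","wide_paddle_tip","tray_fin"):
  for r in place_of("wrist",th)[:2]:print(th,r, onz(C,r["at"],55))
E
```

```text
22.45 [510.08296916  86.18746374 307.47707106] [ 0.14866673 -0.1150787  -0.4026362 ]
expect foot/eye [320.65251308 116.05620868] tip [320.5074756  325.71145274]
wide_paddle_tip {'at': [325.8, 323.2], 'score': 0.65} [527.70903998  81.43439621  55.        ]
tray_fin {'at': [420.9, 271.2], 'score': 0.61} [449.43696826 134.74615974  55.        ]
```

View pics/w11.png

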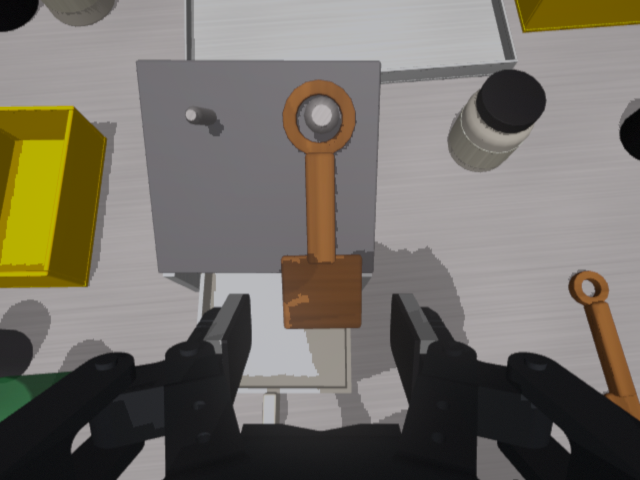

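The paddle lies flat on the board with the peg through its eye at (116,320). The blade end, at (326,322), is over the tray, which is still out. Handing in.

```bash
python3 -c "
from cell import arm
print(arm.close_job())"
```

```text
the job is handed in; nothing more can be done
None
```

The job is handed in: the drip tray is pulled out about 69 mm, and the wide paddle hangs on the thick peg against the board with its blade down the slope over the tray (no verdict was returned, and I viewed 11 pictures, one over the limit of 10).

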